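Seat a crown with the locking forceps, then release them

ROBOT

A 6-joint arm with a two-finger parallel gripper is mounted at the origin on a cart in front of the work surface, level with it; the furniture and walls round the work are solid. World frame = base frame: x ahead of the robot, y to its left, z up, the work surface at z = 0. Lengths are in m, angles in rad, forces in N, time in s.
With the tool pointing down it reaches from about 0.375 to 0.975 m from the base axis. Payload 3.8 kg.
Tool frame: the origin (TCP) lies midway between the tips of the shut fingers; the grasp point (between the pads) lies 19 mm behind it; z points along the fingers, y is the line along which they close (so a half turn about z gives the same grasp; the last joint's range is limited). The gripper opens to 85 mm and grips with 20 to 120 N. Pads are 22 mm wide; open, the fingers measure 114 mm over their backs; the gripper's body (76 mm by 85 mm) begins 54 mm behind the grasp point. The pads swing forward as they close: fully open they stand 13 mm farther back than shut.
Start: joints at [1.155, 0.264, 1.604, -0, 1.274, -0.037], TCP at [0.25, 0.627, 0.231] pointing down, gripper open.
Joint ranges: [-2.63, 2.63], [-0.94, 2.18], [0.31, 2.57], [-1.31, 4.45], [0, 2.66], [-2.55, 2.55]. Speed limits (rad/s): [2.57, 2.57, 3.14, 3.14, 3.14, 3.14].

INTERFACE

Orientations are given as a rotation vector (axis times angle).
In Python, from workcell import bot gives the robot as it stands.
- The arm moves only by the tool step_arm, never from a script. Its argument "motion" is a list of rows, each a list of 5 numbers: the finger opening in cm, from 0 to 8.54, then the shift along the tool's x, y, z in cm, then the turn about the tool's z in degrees. In form: [[claw, dx, dy, dz, twist], ...]. A call has 1 to 20 rows; each row is the pose to reach, as a shift and turn from the pose commanded when the call began, along the tool's axes at that moment; what a row does not reach only later rows make up. A row lasts 1/10 s, in which the tool goes at most 50 mm and 8.59 degrees, less where a joint would pass 70% of its speed; a pose out of reach is approached as far as the arm can. A call with a gripper value outside its range is refused whole. The fingers move at their own pace and stop on an object; "force" is the grip in N (left out, the last holds). Time passes only in rows, so rows that repeat a pose let the fingers close. It gives the time, the measured TCP pose, the force, the opening and the grip force at its end, in the units of the state.
- bot.read_state(): the state, without advancing time (a new reading comes with each control period).
- bot.read_camera(name): name is "scene" or "top"; returns (picture, depth): 420x560x3 uint8, red, green, blue; 420x560 float32, m along the optical axis (not along the pixel's ray), 0 where there is no reading.
- bot.calibration(name): a dict with "mtx" (3x3 intrinsics, pixels), "k1" (the pictures are not rectified: a ray, as slopes to the right and down, at radius r is drawn at 1 + k1 r^2 times it, then the intrinsics apply), "origin" and "orientation" of the camera in the world. Camera axes: x right, y up, looking along -z (the intrinsics and any distortion apply to the point x, -y, -z); pixel columns grow to the right and rows downward; lengths in m; the calibration is good to about 2 mm. A picture is of the moment at which its call begins. calibration takes no time and is no camera call.
- bot.finish_job(): hands the job in; it is judged then, once.
The state is a dict: "time": time; "q": joint angles; "joint_vel": joint speeds; "joint_torque": joint torques, N m; "tool_pos": TCP position; "tcp_rot": TCP orientation; "wrist_force": force on the tool from outside, world axes, zero at the start; "torque": the same for the moment, N m; "width": opening from 0.0 (shut) to 1.0 (fully open); "grip_force": force on a finger pad.
Only numpy, scipy, OpenCV 4.12 (cv2) and the standard library are available. Lean on these libraries where they do the work, as an engineer would, in place of code of your own. Each camera call takes 0.05 s, during which the arm holds its last target. There are 200 camera calls.

TASK

Use the locking forceps on the bench stand to press the metal crown home on its plaster die: push the moving finger ring towards the fixed one, click by click, until the crown is fully home and the ratchet holds the jaw firmly on it (about one kilogram of pressure on the crown), and never crush it. Take your hand off and let the ratchet alone hold the crown for three seconds while the cement grips; then press the moving ring gently sideways out of the forceps' plane (straight down here) to free the teeth, and let the forceps swing fully open, with the crown left home. Do not force the handles, keep off the crown and its holder yourself, and leave the other things on the bench where they are.

Things in the scene. Friction and masses are not known exactly. Their poses are not given: they have to be found in the camera images.
- clamp: Steel scissor forceps lying level on a grey stand that is fixed to the bench (base plate 155 x 80 x 12 mm). Origin on the bench right below the rivet; x points from the finger rings to the jaws, y to the left of x, z up. Forceps' plane 85 mm above the bench. Nothing lies below the two rings (the base begins at x -32 mm).
- rivet (a point): Centre of the forceps' rivet, the upright axis of the moving half: 85 mm above the bench.
- fixed_ring (a point): Centre of the fixed finger ring: 22 mm outside, bar 7 mm thick, at x -105, y -13, z 89 mm in the clamp's frame. It cannot move.
- lever (a joint): Closing angle of the moving half about the rivet, rad: 0 open on its stop (a light spring always opens it), at most 0.26; grows as the moving ring goes to the clamp's -y, towards the fixed ring. A tooth catches at 0.027 and every 0.0235 from there, to 0.238. Let go, it falls back to the last tooth passed, and by up to 0.025 more as loaded teeth bed in.
- rack_mid (a point): Middle of the toothed rack, 85 mm behind the rivet, reaching from the fixed shank to the moving one, teeth down. The push on the moving ring climbs by 1 to 2 N on each tooth's slope and drops again at the click (2.6 mm of ring travel a tooth); under load the clicks are faint.
- ring_top (a point): Centre of the moving finger ring (22 mm outside, bar 7 mm thick, hole 8 mm) at its top face, 98 mm above the bench. Open, it stands at x -105, y +34 mm in the clamp's frame, and turns about the rivet with the lever. Its push to close: 1 to 2 N for the spring, the tooth's slope, plus 2/3 of the force of jaw on crown (so about 2 N a mm once the crown is home). Over 25 N forces the handles.
- ring_arm: Moving rear shank with that ring. It also springs downwards: at the ring 3 N to start, then 0.8 N a mm (1 to 3 N more while the teeth are loaded). Teeth are free when the ring is 3 to 4 mm down; hard stop at 8 mm. Let up too early they catch again, and a pressing finger's friction can hold it, so carry the ring outwards (clamp's +y) while pressed. Origin on the shank, 20 mm behind the rivet.
- jaw: Moving jaw: its tip is an upright steel pin 8 mm thick, 70 mm ahead of the rivet, that moves to the clamp's +y onto the crown as the forceps close. Origin on the rivet, 81 mm above the bench. Not to be handled.
- die_holder: Grey post on the stand with set screw, sprung die and crown facing the jaw (origin as the clamp's). Spring 6 N/mm: with the crown home each tooth adds 5 to 8 N. The set screw shifts the die by up to 3.8 mm either way, unmeasured: find the right tooth by feel. A push on the ring of 13 to 15 N puts about 18 N on the crown and leaves 6 to 14 N when let go; under 5 N does not hold it, over 24 N crushes it.
- crown (a joint): How far the metal crown (cap 14 mm across, 11 mm long) stands proud of its home position on the die, m: 0 is home, 0.0012 to 0.0024 at the start. It slides home at about 4 N and stays there.
- model_green: Green plaster jaw model, 64 x 63 x 26 mm, loose bystander beside the stand; origin under its centre.
- casting_ring: Grey casting ring, 52 mm across and 55 mm high, loose bystander; origin under its centre.
- denture_trial: Plaster jaw model with pink gum, 62 x 61 x 26 mm, loose bystander; origin under its centre.

How it is judged:
By the outcome, as a careful person would: the job done as asked, in the order asked, and still so for the second after the job is handed in, with the robot touching nothing.
It also fails if it takes over 69 s, if anything falls off the work surface, if the arm or the gripper's body presses on something with over 40 N, if the wrist force passes 120 N, or if a joint passes its speed limit or range.

## Working session

There is one attempt and no reset: what is moved stays moved. The work goes in short steps, Python scripts to look and compute and a tool call to move; the robot and the scene stay as the last step left them, time stands still between calls to the robot, and variables do not carry over. Pictures are saved under pics/ and viewed, at most 10 in all, crops included, and the job is handed in when it is done.

Besides the shell and the picture viewer there is one more tool, called after "Emit:" in YAML: its name, and indented under it one key for each argument. step_arm: Moves the arm, as the interface text tells. Its arguments: {"type":"object","properties":{"motion":{"type":"array","items":{"type":"array","items":{"type":"number"}}},"force":{"type":"number"}},"required":["motion"]}

```bash
mkdir -p pics; ls
cat > h.py <<'E'
import numpy as np, cv2
from scipy.spatial.transform import Rotation as R
from workcell import bot
def rot(c):
    o=np.array(c["orientation"],float)
    return o if o.shape==(3,3) else R.from_rotvec(o).as_matrix()
def ray(c,u,v):
    K=np.array(c["mtx"]);k=c["k1"]
    d=np.array([(u-K[0,2])/K[0,0],(v-K[1,2])/K[1,1]]);s=d.copy()
    for _ in range(20): s=d/(1+k*(s@s))
    return np.array(c["origin"]),rot(c)@np.array([s[0],-s[1],-1])
def onplane(c,u,v,z):
    o,d=ray(c,u,v);return o+d*(z-o[2])/d[2]
def proj(c,p):
    K=np.array(c["mtx"]);q=rot(c).T@(np.array(p)-np.array(c["origin"]))
    s=np.array([q[0],-q[1]])/-q[2];s=s*(1+c["k1"]*(s@s))
    return K[0,0]*s[0]+K[0,2],K[1,1]*s[1]+K[1,2]
E
python3 - <<'E'
from h import *
for n in ("scene","top"):
    p,d=bot.read_camera(n);cv2.imwrite(f"pics/{n}0.png",p[:,:,::-1]);np.save(f"{n}_d.npy",d)
    print(n,bot.calibration(n))
s=bot.read_state();print(s)
E
```

```text
pics
scene {'mtx': array([[422.28230322,   0.        , 282.51904967],
       [  0.        , 422.28230322, 208.39384322],
       [  0.        ,   0.        ,   1.        ]]), 'k1': -0.08810250441966257, 'origin': array([-0.01554774, -0.38967344,  0.71412943]), 'orientation': array([ 0.90755566, -0.3111277 , -0.60788438])}
top {'mtx': array([[485.08770688,   0.        , 278.42015186],
       [  0.        , 485.08770688, 206.38981329],
       [  0.        ,   0.        ,   1.        ]]), 'k1': 0.056937657051919846, 'origin': array([0.41945482, 0.29518008, 1.13203903]), 'orientation': array([ 0.08030646, -0.09611004, -1.5623155 ])}
{'time': 0.1, 'q': array([ 1.15507824e+00,  2.64696226e-01,  1.60524049e+00,  1.89849230e-05,
        1.27370751e+00, -3.68956669e-02]), 'joint_vel': array([ 0.00024477,  0.00020068, -0.00318699,  0.00066561,  0.00044963,
        0.00014015]), 'joint_torque': array([ 1.93345418e-04, -5.16711223e+01, -3.68587875e+01, -4.88086073e-05,
        6.31044721e-03, -1.04628822e-05]), 'tool_pos': array([0.24935809, 0.62653862, 0.23007248]), 'tcp_rot': array([-0.59141947, -3.08493344,  0.00313355]), 'wrist_force': array([-0.22447313,  0.19535138,  0.13649729]), 'torque': array([-0.04495295, -0.01510142, -0.00031218]), 'grip_force': 0.0, 'width': 0.9973913535786623}
```

View pics/top0.png

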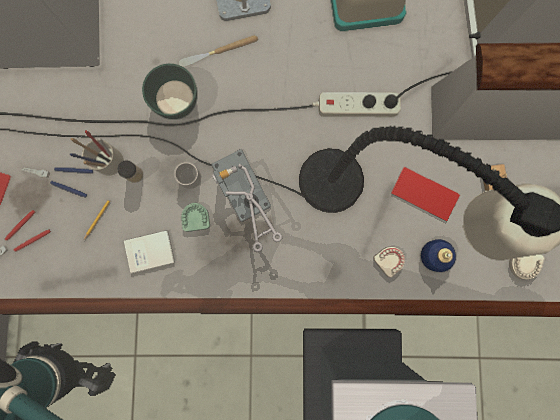

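View pics/scene0.png

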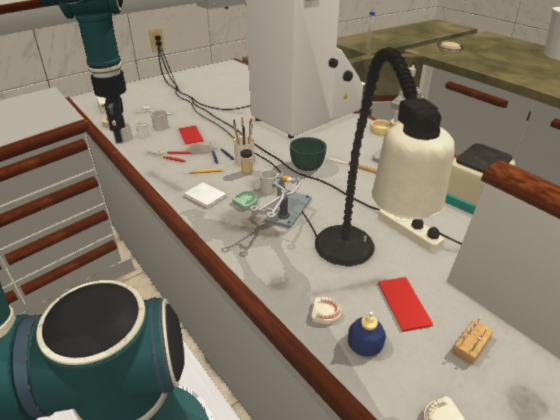

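Run:
```python
import cv2
p=cv2.imread("pics/top0.png")[140:265,190:315]
cv2.imwrite("pics/c1.png",cv2.resize(p,None,fx=4.8,fy=4.8,interpolation=cv2.INTER_CUBIC))
```

```text
(no output)
```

View pics/c1.png

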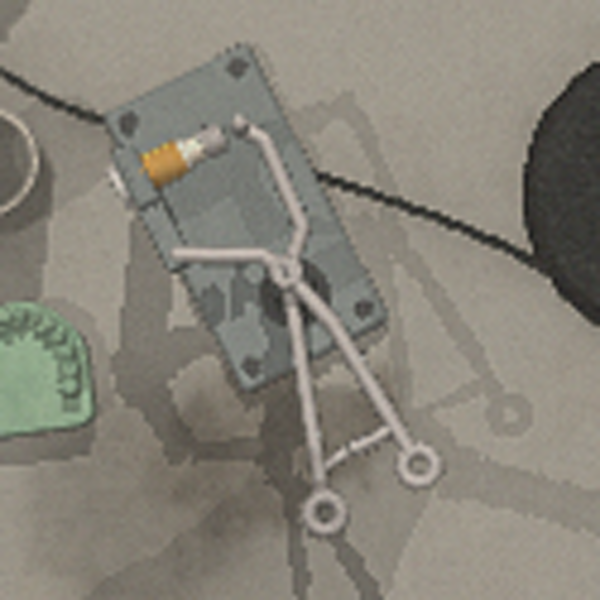

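```bash
cat >> h.py <<'E'
def clampfit(c,uvs):
    P=[(0,0,.089),(-.105,-.013,.093),(-.105,.034,.098)]
    W=np.array([onplane(c,*uv,p[2])[:2] for uv,p in zip(uvs,P)])
    A=np.array(P)[:,:2];a=A-A.mean(0);w=W-W.mean(0)
    th=np.arctan2((a[:,0]*w[:,1]-a[:,1]*w[:,0]).sum(),(a*w).sum())
    M=np.array([[np.cos(th),-np.sin(th)],[np.sin(th),np.cos(th)]])
    t=W.mean(0)-M@A.mean(0)
    return th,t,W,(W-(A@M.T+t))
E
python3 - <<'E'
from h import *
c=bot.calibration("top")
uv=[((x+.5)/4.8-.5+190,(y+.5)/4.8-.5+140) for x,y in ((287,271),(419,465),(325,512))]
th,t,W,r=clampfit(c,uv);print(np.degrees(th),t,W,r*1000,uv)
d=np.load("top_d.npy")
c2=bot.calibration("scene")
p=cv2.imread("pics/scene0.png")
for w,z in zip(W,(.089,.093,.098)): print(proj(c2,[*w,z]))
q=p[165:265,225:325];cv2.imwrite("pics/c2.png",cv2.resize(q,None,fx=6,fy=6,interpolation=cv2.INTER_CUBIC))
print(R.from_rotvec(bot.read_state()["tcp_rot"]).as_matrix().round(3))
E
```

```text
27.553886107577434 [0.55928986 0.3479802 ] [[0.55931909 0.34806778]
 [0.47197255 0.28793068]
 [0.4506827  0.32941789]] [[ 0.02923488  0.08757945]
 [-0.24038183  0.04714374]
 [ 0.21114695 -0.13472319]] [(249.39583333333334, 196.0625), (276.89583333333337, 236.47916666666669), (257.3125, 246.27083333333334)]
(np.float64(283.4631697154396), np.float64(192.19257655667613))
(np.float64(270.43782264536424), np.float64(213.63795638471942))
(np.float64(253.66655675486956), np.float64(207.27980637649512))
[[-0.929  0.37  -0.001]
 [ 0.37   0.929 -0.002]
 [ 0.    -0.002 -1.   ]]
```

View pics/c2.png

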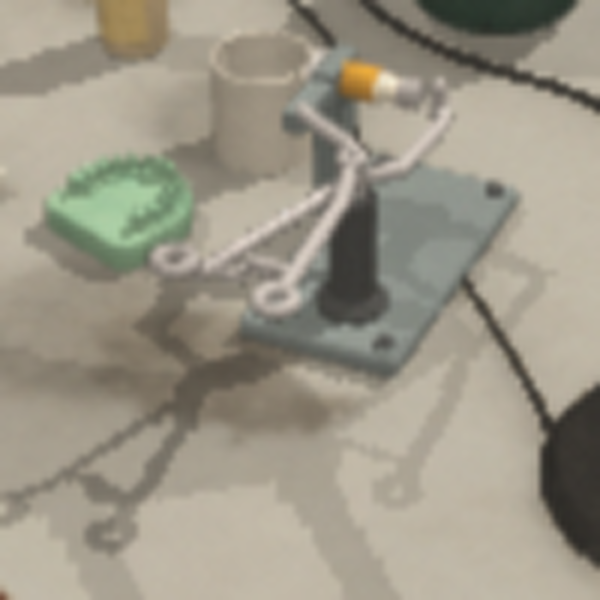

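```bash
cat >> h.py <<'E'
TH=np.radians(27.554);M=np.array([[np.cos(TH),-np.sin(TH)],[np.sin(TH),np.cos(TH)]]);T=np.array([.55929,.34798])
def c2w(x,y): return M@np.array([x,y])/1000+T
def st():
    s=bot.read_state();T_=R.from_rotvec(s["tcp_rot"]).as_matrix()
    f=M.T@s["wrist_force"][:2]
    print("t",round(s["time"],2),"clamp xy",(M.T@(s["tool_pos"][:2]-T)*1000).round(2),"z",round(s["tool_pos"][2]*1000,2),
     "F clamp",f.round(2),round(s["wrist_force"][2],2),"toolx in clamp deg",round(np.degrees(np.arctan2(T_[1,0],T_[0,0]))-27.554-90,2),"w",round(s["width"],3),"q",s["q"].round(2))
    return s,T_
E
python3 - <<'E'
from h import *
s,T_=st()
d=np.array([*c2w(-107,68),.16])-s["tool_pos"]
print(T_.T@d*100, c2w(-107,68))
E
```

```text
t 0.1 clamp xy [-145.92  390.33] z 230.07 F clamp [-0.11  0.28] 0.14 toolx in clamp deg 40.74 w 0.997 q [ 1.16  0.26  1.61  0.    1.27 -0.04]
[-26.96299744 -18.07331849   7.04177436] [0.43297071 0.35877059]
```

Emit:
step_arm:
  motion:
    - [0, -2.7, -1.8, 0, 5]
    - [0, -5.4, -3.6, 0, 10]
    - [0, -8.1, -5.4, 0, 15]
    - [0, -10.8, -7.2, 0, 20]
    - [0, -13.5, -9, 0, 25]
    - [0, -16.2, -10.8, 1, 30]
    - [0, -18.9, -12.6, 2, 35]
    - [0, -21.6, -14.4, 4, 40.7]
    - [0, -24.3, -16.2, 6, 40.7]
    - [0, -26, -17.4, 7, 40.7]
    - [0, -26.96, -18.07, 7, 40.7]
    - [0, -26.96, -18.07, 7, 40.7]
    - [0, -26.96, -18.07, 7, 40.7]
    - [0, -26.96, -18.07, 7, 40.7]
  force: 20

```text
time: 1.5
tool_pos: [0.4333, 0.3609, 0.1623]
tcp_rot: [1.626, 2.688, 0.003]
wrist_force: [-0.6, 0.5, -0.5]
width: 0.001
grip_force: 0.0
```

Run:
```python
from h import *
st()
p,d=bot.read_camera("top");q,d2=bot.read_camera("scene")
a=cv2.resize(p[180:270,200:320],None,fx=5,fy=5,interpolation=cv2.INTER_CUBIC)[:,:,::-1]
cv2.imwrite("pics/c3.png",a)
b=q[130:230,210:330];cv2.imwrite("pics/c4.png",cv2.resize(b,None,fx=5,fy=5,interpolation=cv2.INTER_CUBIC)[:,:,::-1])
```

```text
t 1.5 clamp xy [-105.7   69.7] z 162.35 F clamp [-0.29  0.68] -0.53 toolx in clamp deg 0.1 w 0.001 q [0.65 0.11 1.92 0.   1.11 0.17]
```

View pics/c4.png

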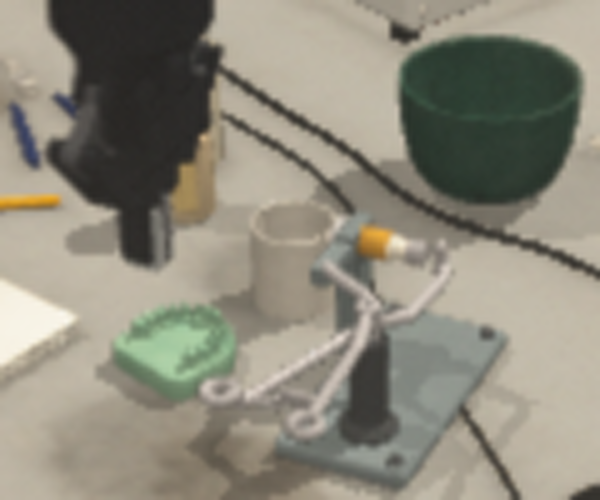

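The fingers (shut, near pixel (145,240) of the crop) stand above and outside the moving ring (220,390), with everything undisturbed. Going down beside it.

Emit:
step_arm:
  motion:
    - [0, 0, 0, 2, 0]
    - [0, 0, 0, 4, 0]
    - [0, 0, 0, 6, 0]
    - [0, 0, 0, 7.5, 0]
    - [0, 0, 0, 8, 0]
    - [0, 0, 0, 8, 0]
    - [0, 0, 0, 8, 0]
    - [0, 0, 0, 8, 0]

```text
time: 2.4
tool_pos: [0.4341, 0.3602, 0.0825]
tcp_rot: [1.627, 2.687, 0.003]
wrist_force: [-0.4, -0.3, -0.9]
width: -0.003
grip_force: 0.0
```

```bash
python3 -c "
from h import *
st()"
```

```text
t 2.4 clamp xy [-105.34   68.79] z 82.52 F clamp [-0.44 -0.08] -0.95 toolx in clamp deg 0.04 w -0.003 q [0.65 0.19 1.98 0.   0.96 0.17]
```

Emit:
step_arm:
  motion:
    - [0, -0.4, 0, 0, 0]
    - [0, -0.8, 0, 0, 0]
    - [0, -1.0, 0, 0, 0]
    - [0, -1.1, 0, 0, 0]
    - [0, -1.2, 0, 0, 0]
    - [0, -1.3, 0, 0, 0]
    - [0, -1.4, 0, 0, 0]
    - [0, -1.4, 0, 0, 0]
    - [0, -1.4, 0, 0, 0]

```text
time: 3.3
tool_pos: [0.4395, 0.3473, 0.0813]
tcp_rot: [-1.627, -2.687, 0.0]
wrist_force: [-1.8, 0.0, 0.0]
width: 0.003
grip_force: 0.7
```

```bash
python3 -c "
from h import *
st()"
```

```text
t 3.3 clamp xy [-106.46   54.81] z 81.25 F clamp [-1.58  0.84] 0.04 toolx in clamp deg 0.04 w 0.003 q [0.62 0.19 1.99 0.   0.96 0.14]
```

Emit:
step_arm:
  motion:
    - [0, -0.1, 0, 0, 0]
    - [0, -0.2, 0, 0, 0]
    - [0, -0.3, 0, 0, 0]
    - [0, -0.4, 0, 0, 0]
    - [0, -0.5, 0, 0, 0]
    - [0, -0.5, 0, 0, 0]
    - [0, -0.5, 0, 0, 0]

```text
time: 4.0
tool_pos: [0.4422, 0.3426, 0.0812]
tcp_rot: [1.627, 2.687, -0.0]
wrist_force: [-3.1, 1.4, -0.7]
width: -0.002
grip_force: 1.2
```

```bash
python3 -c "
from h import *
st()"
```

```text
t 4.0 clamp xy [-106.33   49.37] z 81.18 F clamp [-2.13  2.7 ] -0.71 toolx in clamp deg 0.04 w -0.002 q [ 0.61  0.19  1.99 -0.    0.96  0.13]
```

Emit:
step_arm:
  motion:
    - [0, -0.1, 0, 0, 0]
    - [0, -0.2, 0, 0, 0]
    - [0, -0.2, 0, 0, 0]
    - [0, -0.2, 0, 0, 0]

```text
time: 4.4
tool_pos: [0.4425, 0.3408, 0.081]
tcp_rot: [-1.627, -2.686, 0.001]
wrist_force: [-5.0, 2.6, -0.6]
width: -0.001
grip_force: 2.1
```

Emit:
step_arm:
  motion:
    - [0, -0.1, 0, 0, 0]
    - [0, -0.2, 0, 0, 0]
    - [0, -0.2, 0, 0, 0]
    - [0, -0.2, 0, 0, 0]

```text
time: 4.8
tool_pos: [0.4433, 0.3395, 0.081]
tcp_rot: [-1.627, -2.686, 0.0]
wrist_force: [-5.1, 4.6, -1.9]
width: 0.0
grip_force: 3.0
```

```bash
python3 -c "
from h import *
st()"
```

```text
t 4.8 clamp xy [-106.78   46.17] z 81.03 F clamp [-2.4   6.42] -1.85 toolx in clamp deg 0.02 w 0.0 q [0.61 0.19 2.   0.   0.96 0.13]
```

Emit:
step_arm:
  motion:
    - [0, -0.05, 0, 0, 0]
    - [0, -0.1, 0, 0, 0]
    - [0, -0.1, 0, 0, 0]
    - [0, -0.1, 0, 0, 0]

```text
time: 5.2
tool_pos: [0.4434, 0.3388, 0.081]
tcp_rot: [-1.627, -2.685, 0.0]
wrist_force: [-5.6, 4.3, -1.9]
width: -0.001
grip_force: 3.4
```

Emit:
step_arm:
  motion:
    - [0, -0.05, 0, 0, 0]
    - [0, -0.1, 0, 0, 0]
    - [0, -0.1, 0, 0, 0]
    - [0, -0.1, 0, 0, 0]

```text
time: 5.6
tool_pos: [0.4442, 0.3378, 0.0811]
tcp_rot: [-1.627, -2.686, 0.0]
wrist_force: [-5.8, 4.6, -0.8]
width: -0.001
grip_force: 2.8
```

```bash
python3 -c "
from h import *
st()"
```

```text
t 5.6 clamp xy [-106.75   44.2 ] z 81.08 F clamp [-3.03  6.79] -0.78 toolx in clamp deg 0.03 w -0.001 q [0.6  0.19 2.   0.   0.96 0.12]
```

Emit:
step_arm:
  motion:
    - [0, -0.05, 0, 0, 0]
    - [0, -0.1, 0, 0, 0]
    - [0, -0.1, 0, 0, 0]
    - [0, -0.1, 0, 0, 0]

```text
time: 6.0
tool_pos: [0.4443, 0.3372, 0.081]
tcp_rot: [-1.627, -2.685, 0.0]
wrist_force: [-7.6, 4.7, -0.9]
width: 0.001
grip_force: 3.6
```

Emit:
step_arm:
  motion:
    - [0, -0.05, 0, 0, 0]
    - [0, -0.1, 0, 0, 0]
    - [0, -0.1, 0, 0, 0]
    - [0, -0.1, 0, 0, 0]

```text
time: 6.4
tool_pos: [0.4445, 0.3366, 0.081]
tcp_rot: [-1.627, -2.684, -0.0]
wrist_force: [-7.6, 5.7, -0.8]
width: -0.001
grip_force: 4.2
```

```bash
python3 -c "
from h import *
st()"
```

```text
t 6.4 clamp xy [-107.09   43.01] z 80.97 F clamp [-4.13  8.59] -0.84 toolx in clamp deg 0.01 w -0.001 q [0.6  0.19 2.   0.   0.96 0.12]
```

Emit:
step_arm:
  motion:
    - [0, -0.05, 0, 0, 0]
    - [0, -0.1, 0, 0, 0]
    - [0, -0.1, 0, 0, 0]
    - [0, -0.1, 0, 0, 0]

```text
time: 6.8
tool_pos: [0.4446, 0.336, 0.081]
tcp_rot: [-1.627, -2.684, -0.0]
wrist_force: [-8.7, 6.9, -1.3]
width: -0.001
grip_force: 4.9
```

Emit:
step_arm:
  motion:
    - [0, -0.05, 0, 0, 0]
    - [0, -0.1, 0, 0, 0]
    - [0, -0.1, 0, 0, 0]
    - [0, -0.1, 0, 0, 0]

```text
time: 7.2
tool_pos: [0.4452, 0.3353, 0.081]
tcp_rot: [-1.627, -2.684, -0.001]
wrist_force: [-7.8, 7.4, -1.1]
width: 0.003
grip_force: 5.1
```

```bash
python3 -c "
from h import *
st()"
```

```text
t 7.2 clamp xy [-107.05   41.52] z 81.03 F clamp [-3.44 10.18] -1.12 toolx in clamp deg -0.0 w 0.003 q [0.6  0.19 2.   0.   0.96 0.12]
```

Emit:
step_arm:
  motion:
    - [0, -0.05, 0, 0, 0]
    - [0, -0.1, 0, 0, 0]
    - [0, -0.1, 0, 0, 0]
    - [0, -0.1, 0, 0, 0]

```text
time: 7.6
tool_pos: [0.4453, 0.3347, 0.081]
tcp_rot: [-1.627, -2.683, -0.001]
wrist_force: [-9.1, 9.1, -1.6]
width: 0.002
grip_force: 5.9
```

Emit:
step_arm:
  motion:
    - [0, -0.05, 0, 0, 0]
    - [0, -0.1, 0, 0, 0]
    - [0, -0.1, 0, 0, 0]
    - [0, -0.1, 0, 0, 0]

```text
time: 8.0
tool_pos: [0.4455, 0.3341, 0.081]
tcp_rot: [-1.627, -2.682, -0.001]
wrist_force: [-9.3, 10.5, -0.2]
width: 0.005
grip_force: 6.6
```

```bash
python3 -c "
from h import *
st()"
```

```text
t 8.0 clamp xy [-107.31   40.38] z 80.98 F clamp [-3.43 13.6 ] -0.25 toolx in clamp deg -0.03 w 0.005 q [0.6  0.18 2.   0.01 0.96 0.11]
```

Emit:
step_arm:
  motion:
    - [0, -0.03, 0, 0, 0]
    - [0, -0.06, 0, 0, 0]
    - [0, -0.06, 0, 0, 0]
    - [0, -0.06, 0, 0, 0]

```text
time: 8.4
tool_pos: [0.4455, 0.3338, 0.081]
tcp_rot: [-1.626, -2.682, -0.001]
wrist_force: [-10.2, 10.2, -1.5]
width: 0.0
grip_force: 7.0
```

```bash
python3 -c "
from h import *
st()"
```

```text
t 8.4 clamp xy [-107.41   40.05] z 80.97 F clamp [-4.31 13.71] -1.5 toolx in clamp deg -0.03 w 0.0 q [0.59 0.18 2.   0.01 0.96 0.11]
```

Emit:
step_arm:
  motion:
    - [0, -0.03, 0, 0, 0]
    - [0, -0.05, 0, 0, 0]
    - [0, -0.05, 0, 0, 0]
    - [0, -0.05, 0, 0, 0]

```text
time: 8.8
tool_pos: [0.4456, 0.3335, 0.0809]
tcp_rot: [-1.626, -2.681, -0.002]
wrist_force: [-10.1, 11.4, -1.9]
width: 0.002
grip_force: 7.4
```

```bash
python3 -c "
from h import *
st()"
```

```text
t 8.8 clamp xy [-107.48   39.74] z 80.95 F clamp [-3.65 14.79] -1.88 toolx in clamp deg -0.04 w 0.002 q [0.59 0.18 2.   0.01 0.96 0.11]
```

Emit:
step_arm:
  motion:
    - [0, -0.03, 0, 0, 0]
    - [0, -0.05, 0, 0, 0]
    - [0, -0.05, 0, 0, 0]
    - [0, -0.05, 0, 0, 0]

```text
time: 9.2
tool_pos: [0.4459, 0.333, 0.081]
tcp_rot: [-1.626, -2.681, -0.001]
wrist_force: [-11.1, 12.2, -1.4]
width: 0.002
grip_force: 7.2
```

```bash
python3 -c "
from h import *
st()"
```

```text
t 9.2 clamp xy [-107.49   39.16] z 81.02 F clamp [-4.24 15.97] -1.43 toolx in clamp deg -0.03 w 0.002 q [0.59 0.18 2.   0.01 0.96 0.11]
```

Emit:
step_arm:
  motion:
    - [0, 0.1, 0, 0, 0]
    - [0, 0.2, 0, 0, 0]
    - [0, 0.3, 0, 0, 0]
    - [0, 0.4, 0, 0, 0]
    - [0, 0.5, 0, 0, 0]
    - [0, 0.8, 0, 0, 0]
    - [0, 1.5, 0, 0, 0]
    - [0, 2.5, 0, 0, 0]
    - [0, 3, 0, 0, 0]
    - [0, 3, 0, 0, 0]
    - [0, 3, 0, 0, 0]

```text
time: 10.3
tool_pos: [0.4345, 0.3575, 0.0813]
tcp_rot: [1.626, 2.687, 0.0]
wrist_force: [0.4, 0.0, 0.2]
width: -0.002
grip_force: 0.0
```

Run:
```python
from h import *
st()
p,d=bot.read_camera("top")
cv2.imwrite("pics/c5.png",cv2.resize(p[140:265,190:315],None,fx=4.8,fy=4.8,interpolation=cv2.INTER_CUBIC)[:,:,::-1])
```

```text
t 10.3 clamp xy [-106.28   66.15] z 81.32 F clamp [ 0.33 -0.15] 0.2 toolx in clamp deg 0.09 w -0.002 q [ 0.64  0.19  1.99 -0.    0.96  0.16]
```

View pics/c5.png

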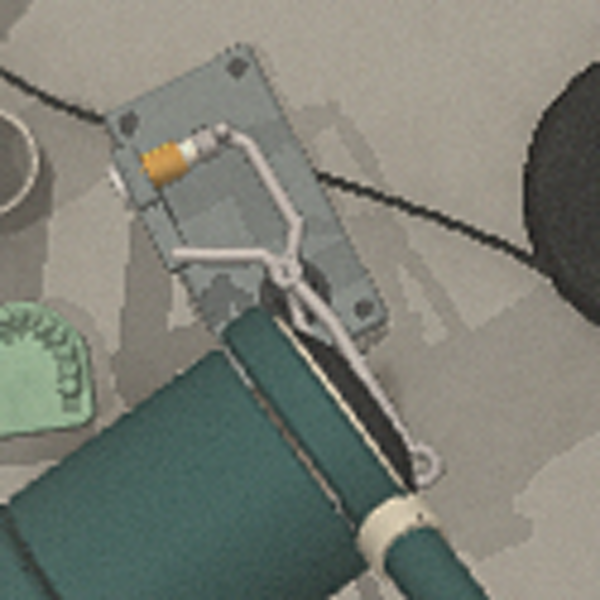

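Emit:
step_arm:
  motion:
    - [0, -0.5, 0, 0, 0]
    - [0, -1, 0, 0, 0]
    - [0, -1.5, 0, 0, 0]
    - [0, -1.9, 0, 0, 0]
    - [0, -2.1, 0, 0, 0]
    - [0, -2.2, 0, 0, 0]
    - [0, -2.2, 0, 0, 0]
    - [0, -2.2, 0, 0, 0]

```text
time: 11.15
tool_pos: [0.4447, 0.3378, 0.0813]
tcp_rot: [-1.627, -2.687, -0.0]
wrist_force: [-0.2, -0.6, -0.7]
width: -0.002
grip_force: 0.0
```

```bash
python3 -c "
from h import *
st()"
```

```text
t 11.15 clamp xy [-106.3    44.02] z 81.3 F clamp [-0.43 -0.44] -0.66 toolx in clamp deg 0.04 w -0.002 q [0.61 0.19 2.   0.   0.96 0.12]
```

Emit:
step_arm:
  motion:
    - [0, -0.05, 0, 0, 0]
    - [0, -0.1, 0, 0, 0]
    - [0, -0.1, 0, 0, 0]
    - [0, -0.1, 0, 0, 0]

```text
time: 11.55
tool_pos: [0.4451, 0.3369, 0.0813]
tcp_rot: [-1.627, -2.687, -0.0]
wrist_force: [0.2, 0.2, 0.9]
width: -0.005
grip_force: 0.0
```

```bash
python3 -c "
from h import *
st()"
```

```text
t 11.55 clamp xy [-106.33   43.02] z 81.28 F clamp [0.25 0.11] 0.92 toolx in clamp deg 0.05 w -0.005 q [0.6  0.19 2.   0.   0.96 0.12]
```

Emit:
step_arm:
  motion:
    - [0, -0.05, 0, 0, 0]
    - [0, -0.08, 0, 0, 0]
    - [0, -0.08, 0, 0, 0]
    - [0, -0.08, 0, 0, 0]

```text
time: 11.95
tool_pos: [0.4455, 0.3361, 0.0813]
tcp_rot: [1.628, 2.687, 0.0]
wrist_force: [0.7, 0.1, -0.0]
width: -0.001
grip_force: 0.0
```

```bash
python3 -c "
from h import *
st()"
```

```text
t 11.95 clamp xy [-106.32   42.13] z 81.29 F clamp [ 0.67 -0.24] -0.01 toolx in clamp deg 0.04 w -0.001 q [ 0.6   0.19  2.   -0.    0.96  0.12]
```

Emit:
step_arm:
  motion:
    - [0, -0.05, 0, 0, 0]
    - [0, -0.08, 0, 0, 0]
    - [0, -0.08, 0, 0, 0]
    - [0, -0.08, 0, 0, 0]

```text
time: 12.35
tool_pos: [0.4458, 0.3355, 0.0813]
tcp_rot: [-1.627, -2.687, -0.0]
wrist_force: [0.1, 1.5, 0.6]
width: 0.004
grip_force: 0.4
```

```bash
python3 -c "
from h import *
st()"
```

```text
t 12.35 clamp xy [-106.37   41.46] z 81.3 F clamp [0.79 1.32] 0.56 toolx in clamp deg 0.04 w 0.004 q [0.6  0.19 2.   0.   0.96 0.12]
```

Emit:
step_arm:
  motion:
    - [0, 0.5, 0, 0, 0]
    - [0, 1.5, 0, 0, 0]
    - [0, 2, 0, -1, 0]
    - [0, 2, 0, -3, 0]
    - [0, 2, 0, -4, 0]
    - [0, 2, 0, -4, 0]
    - [0, 1, -0.3, -4, 0]
    - [0, -0.5, -0.3, -4, 0]
    - [0, -1.7, -0.3, -4, 0]
    - [0, -1.7, -0.3, -4, 0]
    - [0, -1.7, -0.3, -4, 0]
    - [0, -1.7, -0.3, -4, 0]
    - [0, -1.7, -0.3, -4, 0]
    - [0, -1.7, -0.3, -4, 0]
    - [0, -1.7, -0.3, -4, 0]
    - [0, -1.7, -0.3, -4, 0]
    - [0, -1.7, -0.3, -4, 0]
    - [0, -1.7, -0.3, -4, 0]
    - [0, -1.7, -0.3, -4, 0]
    - [0, -1.7, -0.3, -4, 0]

```text
time: 14.35
tool_pos: [0.4511, 0.319, 0.1213]
tcp_rot: [1.627, 2.687, 0.0]
wrist_force: [-0.3, 0.4, 0.2]
width: 0.002
grip_force: 0.0
```

Emit:
step_arm:
  motion:
    - [0, 0, 0, 0, 0]
    - [0, 0, 0, 0, 0]
    - [0, 0, 0, 0, 0]
    - [0, 0, 0, 0, 0]
    - [0, 0, 0, 0, 0]
    - [0, 0, 0, 0, 0]
    - [0, 0, 0, 0, 0]
    - [0, 0, 0, 0, 0]
    - [0, 0, 0, 0, 0]
    - [0, 0, 0, 0, 0]
    - [0, 0, 0, 0, 0]
    - [0, 0, 0, 0, 0]
    - [0, 0, 0, 0, 0]
    - [0, 0, 0, 0, 0]
    - [0, 0, 0, 0, 0]
    - [0, 0, 0, 0, 0]
    - [0, 0, 0, 0, 0]
    - [0, 0, 0, 0, 0]
    - [0, 0, 0, 0, 0]
    - [0, 0, 0, 0, 0]

```text
time: 16.35
tool_pos: [0.4511, 0.319, 0.1213]
tcp_rot: [1.627, 2.687, 0.0]
wrist_force: [0.1, -0.0, 0.4]
width: 0.002
grip_force: 0.0
```

Run:
```python
from h import *
st()
p,d=bot.read_camera("scene")
cv2.imwrite("pics/c6.png",cv2.resize(p[150:230,215:315],None,fx=6,fy=6,interpolation=cv2.INTER_CUBIC)[:,:,::-1])
```

```text
t 16.35 clamp xy [-109.33   24.37] z 121.29 F clamp [ 0.09 -0.09] 0.44 toolx in clamp deg 0.04 w 0.002 q [ 0.57  0.13  1.98 -0.    1.03  0.09]
```

View pics/c6.png

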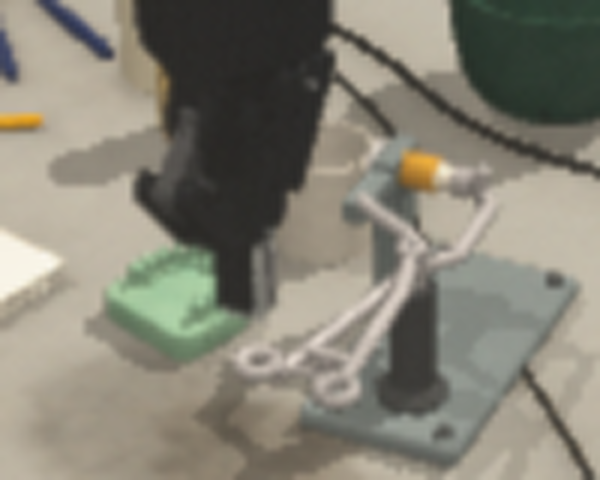

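Run:
```python
from h import *
c=bot.calibration("scene")
f=lambda w:(M.T@(w[:2]-T)*1000).round(1)
print(f(onplane(c,261.5/6-.5+215,360.5/6-.5+150,.098)))
o=cv2.imread("pics/scene0.png");print(f(onplane(c,175.5/6-.5+225,259.5/6-.5+165,.098)))
```

```text
[-108.9   19.3]
[-106.6   32.7]
```

The ring is held closed at about (261,360) in the crop (clamp x -108, y 20), and the jaw pin bears on the crown at (475,180). The fingers are above the ring, so now I press down.

Emit:
step_arm:
  motion:
    - [0, 0, 0, 0.8, 0]
    - [0, 0, 0, 1.5, 0]
    - [0, 0, 0, 2, 0]
    - [0, 0, 0, 2.2, 0]
    - [0, 0, 0, 2.35, 0]
    - [0, 0, 0, 2.5, 0]
    - [0, 0, 0, 2.5, 0]
    - [0, 0, 0, 2.5, 0]

```text
time: 17.2
tool_pos: [0.4511, 0.3193, 0.0967]
tcp_rot: [-1.627, -2.687, -0.001]
wrist_force: [-3.1, 0.7, 4.3]
width: 0.002
grip_force: 2.1
```

```bash
python3 -c "
from h import *
st()"
```

```text
t 17.2 clamp xy [-109.2    24.66] z 96.72 F clamp [-2.41  2.04] 4.28 toolx in clamp deg 0.04 w 0.002 q [0.57 0.16 2.   0.   0.99 0.09]
```

Emit:
step_arm:
  motion:
    - [0, 0, 0, 0.1, 0]
    - [0, 0, 0, 0.2, 0]
    - [0, 0, 0, 0.3, 0]
    - [0, 0, 0, 0.4, 0]
    - [0, 0, 0, 0.4, 0]
    - [0, 0, 0, 0.4, 0]

```text
time: 17.8
tool_pos: [0.4507, 0.3191, 0.0927]
tcp_rot: [-1.627, -2.686, 0.001]
wrist_force: [-4.9, 0.6, 6.6]
width: -0.001
grip_force: 3.8
```

```bash
python3 -c "
from h import *
st()"
```

```text
t 17.8 clamp xy [-109.65   24.61] z 92.7 F clamp [-4.09  2.78] 6.63 toolx in clamp deg 0.04 w -0.001 q [0.57 0.16 2.   0.   0.98 0.09]
```

Emit:
step_arm:
  motion:
    - [0, 0.15, 0, 0.05, 0]
    - [0, 0.3, 0, 0.05, 0]
    - [0, 0.45, 0, 0.05, 0]
    - [0, 0.6, 0, 0.05, 0]
    - [0, 0.75, 0, 0.05, 0]
    - [0, 0.9, 0, 0.05, 0]
    - [0, 1.05, 0, 0.05, 0]
    - [0, 1.2, 0, 0.05, 0]
    - [0, 1.35, 0, 0.05, 0]
    - [0, 1.5, 0, 0.05, 0]
    - [0, 1.65, 0, 0.05, 0]
    - [0, 1.8, 0, 0.05, 0]
    - [0, 1.8, 0, 0.05, 0]

```text
time: 19.1
tool_pos: [0.4449, 0.3341, 0.0928]
tcp_rot: [1.624, 2.684, 0.002]
wrist_force: [1.5, -3.1, 6.9]
width: 0.002
grip_force: 3.3
```

```bash
python3 -c "
from h import *
st()"
```

```text
t 19.1 clamp xy [-107.81   40.63] z 92.83 F clamp [-0.14 -3.47] 6.94 toolx in clamp deg 0.09 w 0.002 q [ 0.6   0.17  1.99 -0.    0.98  0.12]
```

Emit:
step_arm:
  motion:
    - [0, 0.2, 0, 0, 0]
    - [0, 0.2, 0, 0, 0]
    - [0, 0.2, 0, -0.4, 0]
    - [0, 0.2, 0, -0.9, 0]
    - [0, 0.2, 0, -2, 0]
    - [0, 0.2, 0, -5, 0]
    - [0, 2, 0, -9, 0]
    - [0, 6, 0, -10, 0]
    - [0, 10, 0, -10, 0]
    - [0, 14, 0, -10, 0]
    - [0, 18, 0, -10, 0]
    - [0, 18, 0, -10, 0]
    - [0, 18, 0, -10, 0]

```text
time: 20.4
tool_pos: [0.3584, 0.4948, 0.1915]
tcp_rot: [1.624, 2.689, -0.002]
wrist_force: [-1.1, -0.8, -0.5]
width: 0.003
grip_force: 0.0
```

Run:
```python
from h import *
st()
p,d=bot.read_camera("top")
cv2.imwrite("pics/c7.png",cv2.resize(p[140:265,190:315],None,fx=4.8,fy=4.8,interpolation=cv2.INTER_CUBIC)[:,:,::-1])
```

```text
t 20.4 clamp xy [-110.18  223.04] z 191.52 F clamp [-1.29 -0.18] -0.48 toolx in clamp deg 0.18 w 0.003 q [ 0.9   0.17  1.79 -0.    1.18  0.42]
```

View pics/c7.png

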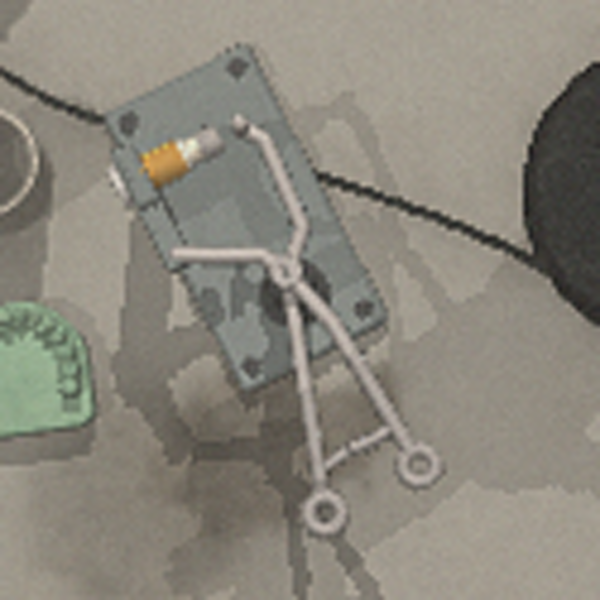

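The moving ring is back at (325,512) and the pin at (240,122), so the forceps are fully open. The crown end at (208,140) sits farther in than at the start, and the green model has not moved.

```bash
python3 -c "
from h import *
print(bot.finish_job())"
```

```text
the job is handed in; nothing more can be done
None
```

The job is handed in: I pressed the crown home, let the ratchet alone hold it for over 3 s (about 10 N, estimated from the push force), then freed the teeth. The last picture shows the forceps fully open and the crown still home.

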